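Stop the spindle and lock the machine off

ROBOT

A 6-joint arm with a two-finger parallel gripper is mounted at the origin on the work surface. World frame = base frame: x ahead of the robot, y to its left, z up, the work surface at z = 0. Lengths are in m, angles in rad, forces in N, time in s.
With the tool pointing down it reaches from about 0.25 to 0.725 m from the base axis. Payload 9.7 kg.
Tool frame: the origin (TCP) lies on the centre line of the jaws, within the pads' length; the fingertips stand 17 mm ahead of it and the grasp point (between the pads) lies 2 mm behind it (ctrl.tip_extent is the distance from the TCP to the fingertips, in m); x points along the fingers, z is the direction in which the jaws open and shut, and the axes are right-handed (so a half turn about x gives the same grasp; the last joint's range is limited). The gripper opens to 85 mm and grips with 20 to 120 N. Pads are 22 mm wide; open, the fingers measure 114 mm over their backs; the gripper's body (76 mm by 85 mm) begins 54 mm behind the grasp point. The pads swing forward as they close: fully open they stand 13 mm farther back than shut.
Start: joints at [-1.317, 0.087, 0.176, 1.66, 0, 1.571], TCP at [0.138, -0.532, 0.248] pointing down, gripper open.
Joint ranges: [-3.13, 3.13], [-0.85, 1.81], [-1.15, 1.24], [-2.2, 2.28], [-1.44, 1.52], [-3.14, 3.14]. Speed limits (rad/s): [2.22, 2.22, 2.57, 3.14, 3.14, 3.14].

INTERFACE

Orientations are given as a 3x3 rotation matrix whose columns are the frame's x, y, z axes.
In Python, from rig import sensors, imaging, workorder, ctrl gives the robot as it stands. The module is installed in compiled form; this text tells all that it offers.
- The arm moves only by the tool drive_tool, never from a script. Its arguments are lists of equal length, an entry for each row: "linear": the shift along the tool's x, y, z in m, a list of three; "rot": the turn, a rotation vector about the tool's x, y, z in rad, a list of three; "fingers": the finger opening in m, from 0 to 0.0854. A call has 1 to 5 rows; each row is the pose to reach, as a shift and turn from the pose commanded when the call began, along the tool's axes at that moment; what a row does not reach only later rows make up. A row lasts 1/8 s, in which the tool goes at most 62.5 mm and 10.7 degrees, less where a joint would pass 70% of its speed; a pose out of reach is approached as far as the arm can. A call with a gripper value outside its range is refused whole. The fingers move at their own pace and stop on an object; "force" is the grip in N (left out, the last holds). Time passes only in rows, so rows that repeat a pose let the fingers close. It gives the time, the measured TCP pose, the force and the opening at its end, in the units of the state.
- sensors.get_state(): the state, without advancing time (a new reading comes with each control period).
- imaging.snapshot(name): name is "scene" or "top" or "wrist"; returns a dict with "image" (480x640x3 uint8, blue, green, red), "range_z" (480x640 float32, m along the optical axis (not along the pixel's ray), 0 where there is no reading), "K" (3x3 intrinsics, pixels), "view" (4x4, takes a point from world to camera coordinates). Camera axes: x right, y down, z forward; pixel columns grow to the right and rows downward; lengths in m; the calibration is good to about 2 mm. A picture is of the moment at which its call begins.
- workorder.finish_job(): hands the job in, once; it reports no verdict.
The state is a dict: "time": time; "joints": joint angles; "joint_velocities": joint speeds; "joint_efforts": joint torques, N m; "eef_pos": TCP position; "tcp_rot": TCP orientation; "contact_force": force on the tool from outside, world axes, zero at the start; "moment": the same for the moment, N m; "grip_width": finger opening in m.
Only numpy, scipy, OpenCV 4.12 (cv2) and the standard library are available. Lean on these libraries where they do the work, as an engineer would, in place of code of your own. Each camera call takes 0.05 s, during which the arm holds its last target.

TASK

Make the machine safe so that the work can be measured: on the sloped console, gently press the spindle's stop button (the raised round button in the middle row, on the console's centre line) fully in with the fingertips and let it spring back out, then push the mushroom head of the emergency stop, on the small separate box beside the console, gently all the way down so that it stays in, and withdraw. Press or turn no other control and leave the loose things on the bench where they are; nothing is to be grasped.

Things in the scene. Friction and masses are not known exactly. Their poses are not given: they have to be found in the camera images.
- console: Operator console screwed to the bench, 200 mm deep (x), 220 mm wide (y). Origin: centre of its underside; x from the robot's edge to the far edge, y left, z up. Its face slopes up away from the robot by 0.21 rad: 50 mm high at the near edge, 71 mid, 93 far. Three columns of controls (flush start buttons left, raised stop buttons middle, two lamps and a selector right), rows 52 mm apart: far coolant, middle spindle, near feed.
- stop_spindle (a joint): The spindle's stop button, middle row of the middle column: travel in m, 0 out to 0.005 fully in. It moves square to the sloped face; its spring takes 1.4 N to start and 5 N fully in, and it springs back out when let go. Count it as pressed fully in from 0.004. All push buttons are black in bare steel rims.
- stop_spindle_top (a point): Centre of the top of the spindle's stop button: a flat round cap 24 mm across that stands 14 mm proud of the face (10 mm above its rim). z points out of the sloped face (press along -z), x up the slope, y to the left.
- stop_coolant (a joint): Raised stop button of the far row, to be left alone: travel in m, 0 out to 0.005 in. Same button as the spindle's, 52 mm farther up the slope.
- stop_feed (a joint): Raised stop button of the near row, to be left alone: travel in m, 0 out to 0.005 in. Same button as the spindle's, 52 mm nearer down the slope.
- start_coolant (a joint): Flush start button of the far row, to be left alone: travel in m, 0 out to 0.004 in. Cap 23 mm across, in a rim 7 mm high, 60 mm left of the stop button of its row.
- start_spindle (a joint): Flush start button of the middle row, to be left alone: travel in m, 0 out to 0.004 in. 60 mm left of the spindle's stop button.
- start_feed (a joint): Flush start button of the near row, to be left alone: travel in m, 0 out to 0.004 in.
- selector_end (a point): Pointer end of the turn selector in the near row of the right column, 65 mm right of the near stop button (black bar 24 x 7 mm, top 20 mm above the face), 12 mm from its turning axis. It turns +-45 degrees, stands anywhere at the start and is to be left as it is.
- estop_box: Emergency-stop station: a 72 x 72 mm box, 59 mm high, grey below and yellow above, screwed to the bench about 180 to 210 mm left or right of the console's middle. Origin: centre of its underside, on the bench; z up.
- estop (a joint): The emergency stop's mushroom head: travel in m, 0 out to 0.007 fully in. It moves straight down; it takes a steady 7 to 8 N all the way, has no return spring and stays where it is pushed; at 0.007 it meets a hard stop. Count it as in from 0.0055.
- estop_top (a point): Centre of the top of the mushroom head (40 mm across, slightly domed; red), 97 mm above the bench when out, 90 mm when in. z up.
- oiler_mid (a point): Steel oil can with a thin spout, loose, 62 mm across, 150 mm tall; point on its axis 40 mm up. Stands on the other side of the console from the emergency stop. Bystander.
- bush_mid (a point): Turned steel flanged bush, loose, 64 mm across, 45 mm tall; point on its axis 22 mm up. Stands behind the console. Bystander.
- micrometer_mid (a point): Outside micrometer lying on the bench behind the console, loose, about 140 x 50 mm, 16 mm thick; point at its middle, 8 mm up. Bystander.

How it is judged:
On the way, in this order (a step that is already met when the one before it is completed fails the run):
1. the fingertips press the spindle's stop button fully in (4 of its 5 mm), the emergency stop still out (value of joint stop_spindle above 0.004 m and contact force between the fingers and console above 0.5 N and value of joint estop below 0.002 m), for 0.05 s.
2. the stop button is let go and springs back out (value of joint stop_spindle below 0.001 m and contact force between the fingers and console below 0.2 N and value of joint estop below 0.002 m), for 0.1 s.
3. the fingertips push the emergency stop in (value of joint estop above 0.0055 m and contact force between the fingers and estop_box above 0.3 N), for 0.05 s.
At the end, for the whole second after the job is handed in: The emergency stop stays in (at least 5.5 of its 7 mm), the spindle's stop button and all five other push buttons are out (within 1 mm), the selector's pointer end is within 4 mm of where it was, and every loose thing is within 20 mm of where it was (value of joint estop above 0.0055 m and value of joint each of stop_spindle, stop_coolant, stop_feed, start_coolant, start_spindle, start_feed below 0.001 m and distance of each of oiler_mid, bush_mid, micrometer_mid from where it was at the start of the episode below 0.02 m and not (distance of selector_end from where it was at the start of the episode above 0.004 m)); the robot touches nothing.
It fails at once if another push button is pressed by more than 1.5 mm (value of joint any of stop_coolant, stop_feed, start_coolant, start_spindle, start_feed above 0.0015 m).
It fails at once if the selector is turned (its pointer end moves by more than 4 mm) (distance of selector_end from where it was at the start of the episode above 0.004 m).
It fails at once if the robot presses on the console or the emergency-stop box with more than 45 N (contact force between any of the arm, the fingers and console above 45 N or contact force between any of the arm, the fingers and estop_box above 45 N).
It fails at once if a loose thing is lifted or moved by more than 20 mm (distance of any of oiler_mid, bush_mid, micrometer_mid from where it was at the start of the episode above 0.02 m).
It also fails if it takes over 38 s, if anything falls off the work surface, if the arm or the gripper's body presses on something with over 40 N, if the wrist force passes 120 N, or if a joint passes its speed limit or range.

## Working session

There is one attempt and no reset: what is moved stays moved. The work goes in short steps, Python scripts to look and compute and a tool call to move; the robot and the scene stay as the last step left them, time stands still between calls to the robot, and variables do not carry over. Pictures are saved under pics/ and viewed, and the job is handed in when it is done.

Besides the shell and the picture viewer there is one more tool, called after ">>>" as a command line: name --argument value ..., lists and objects as JSON in quotes. drive_tool: Moves the arm, as the interface text tells. Its arguments: {"type":"object","properties":{"linear":{"type":"array"},"rot":{"type":"array"},"fingers":{"type":"array"},"force":{"type":"number"}},"required":["linear","rot","fingers"]}

```bash
mkdir -p pics; cat > h.py <<'E'
import numpy as np, cv2
from rig import sensors, imaging, workorder, ctrl
def px(s,u,v,r=1):
    d=s["range_z"][v-r:v+r+1,u-r:u+r+1]; d=d[d>0]
    z=np.median(d); K=s["K"]; p=np.array([(u-K[0,2])/K[0,0]*z,(v-K[1,2])/K[1,1]*z,z,1])
    return (np.linalg.inv(s["view"])@p)[:3]
def proj(s,P):
    c=s["view"]@np.append(P,1); q=s["K"]@c[:3]; return q[:2]/q[2]
E
python3 - <<'E'
from h import *
np.set_printoptions(precision=4,suppress=True)
for n in("scene","top"):
    s=imaging.snapshot(n); cv2.imwrite(f"pics/{n}0.png",s["image"]); np.savez(f"{n}0.npz",**s)
print(sensors.get_state(), ctrl.tip_extent)
E
```

```text
{'time': 0.1, 'joints': array([-1.317 ,  0.0874,  0.1752,  1.6598, -0.    ,  1.5708]), 'joint_velocities': array([ 0.0014, -0.0005,  0.0012, -0.0008,  0.0007,  0.0016]), 'joint_efforts': array([ -0.0023, -52.1563,  46.5651,   0.016 ,  -0.0001,  -0.    ]), 'eef_pos': array([ 0.1381, -0.5322,  0.2476]), 'tcp_rot': array([[-0.0003,  0.968 ,  0.2511],
       [ 0.0012,  0.2511, -0.968 ],
       [-1.    , -0.    , -0.0012]]), 'contact_force': array([0.33  , 0.691 , 0.0875]), 'moment': array([-0.0078, -0.012 ,  0.032 ]), 'grip_width': 0.08550065892580719} 0.017
```

View pics/scene0.png

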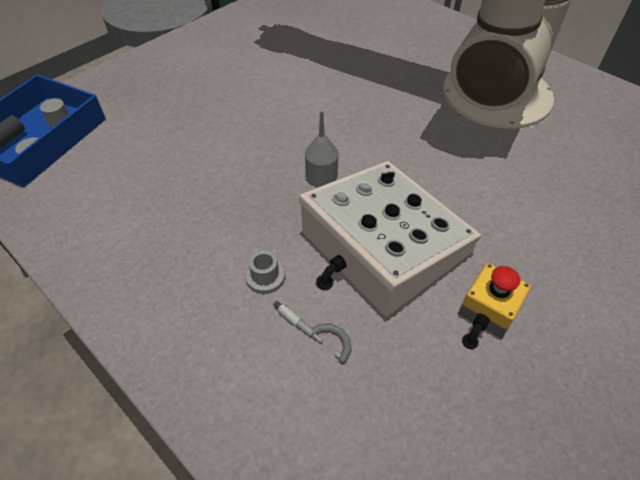

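View pics/top0.png

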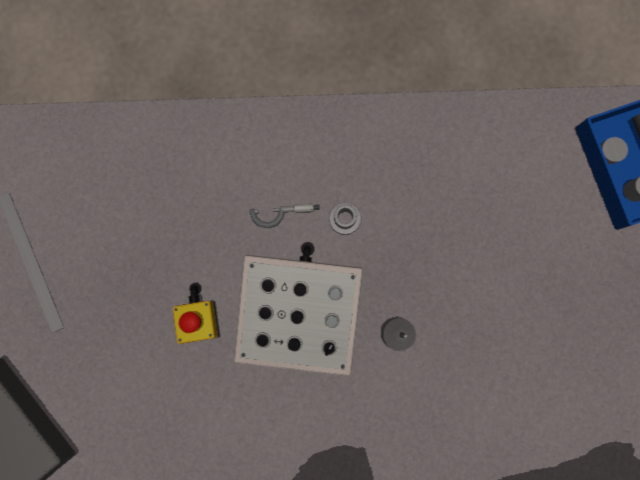

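The top view shows the console, with the spindle stop at about (297,317), the e-stop at about (190,322) to its left and the oil can at about (399,334) to its right. The micrometer and bush lie behind it. I'll enlarge and measure next.

```bash
python3 - <<'E'
from h import *
np.set_printoptions(precision=4,suppress=True)
s=dict(np.load("top0.npz")); im=s["image"]
c=cv2.resize(im[245:385,165:365],None,fx=4,fy=4,interpolation=cv2.INTER_CUBIC); cv2.imwrite("pics/topc.png",c)
a=dict(np.load("scene0.npz"))
c=cv2.resize(a["image"][155:335,295:535],None,fx=3.3,fy=3.3,interpolation=cv2.INTER_CUBIC); cv2.imwrite("pics/scenec.png",c)
for n,u,v in [("cool",300,290),("spin",297,317),("feed",294,345),("ss",265,313),("lamp",332,321),("estop",190,322),("oil",399,334),("tl",252,266),("tr",353,277),("bl",243,355),("br",343,367)]:
    print(n,px(s,u,v))
for n,u,v in [("spin",392,210),("cool",369,221),("feed",414,200),("estop",506,277)]: print("scene",n,px(a,u,v))
E
```

```text
cool [0.5438 0.0729 0.0975]
spin [0.4949 0.0801 0.0874]
feed [0.4437 0.0876 0.075 ]
ss [0.504  0.14   0.0768]
lamp [0.4858 0.0161 0.0854]
estop [0.4915 0.2747 0.0965]
oil [ 0.459  -0.1045  0.0982]
tl [0.5907 0.1605 0.0941]
tr [ 0.5651 -0.0249  0.0929]
bl [0.4271 0.1847 0.0585]
br [ 0.3995 -0.0019  0.0569]
scene spin [0.5002 0.0846 0.0856]
scene cool [0.5493 0.0779 0.0959]
scene feed [0.451  0.0923 0.0754]
scene estop [0.496  0.28   0.0962]
```

View pics/topc.png

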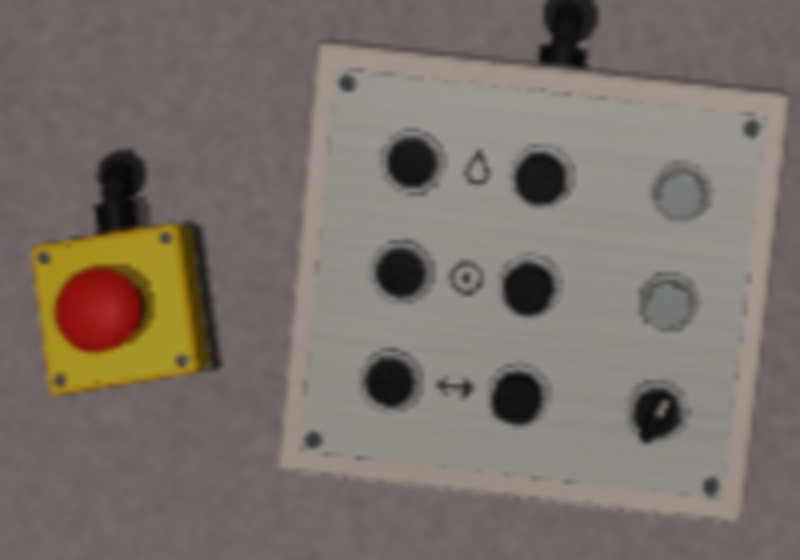

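View pics/scenec.png

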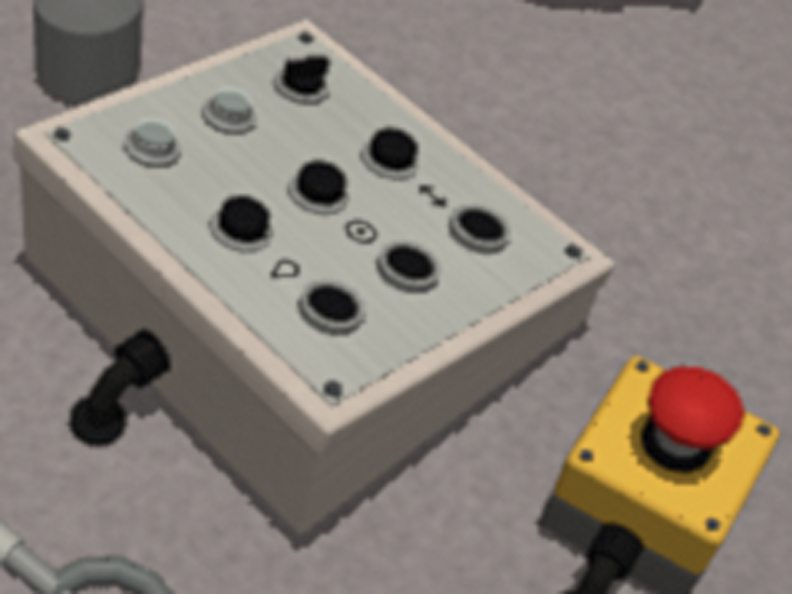

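```bash
cat >> h.py <<'E'
from scipy.spatial.transform import Rotation as Ro
np.set_printoptions(precision=4,suppress=True)
def ray(s,u,v,z):
    Vi=np.linalg.inv(s["view"]); d=Vi[:3,:3]@np.linalg.inv(s["K"])@[u,v,1]; o=Vi[:3,3]; return o+d*(z-o[2])/d[2]
def tri(obs):
    A=np.zeros((3,3));b=np.zeros(3)
    for s,u,v in obs:
        Vi=np.linalg.inv(s["view"]); d=Vi[:3,:3]@np.linalg.inv(s["K"])@[u,v,1]; d/=np.linalg.norm(d); M=np.eye(3)-np.outer(d,d); A+=M;b+=M@Vi[:3,3]
    return np.linalg.solve(A,b)
YAW=-0.146; SL=0.21
def Rt(yaw=YAW,sl=SL):
    n=np.array([-np.sin(sl)*np.cos(yaw),-np.sin(sl)*np.sin(yaw),np.cos(sl)])
    y=np.array([np.cos(sl)*np.cos(yaw),np.cos(sl)*np.sin(yaw),np.sin(sl)])
    return np.column_stack([-n,y,np.cross(-n,y)])
def delta(p,R,st=None):
    st=st or sensors.get_state(); R0=st["tcp_rot"]
    return R0.T@(np.array(p)-st["eef_pos"]), Ro.from_matrix(R0.T@R).as_rotvec()
E
python3 - <<'E'
from h import *
s=dict(np.load("top0.npz"));a=dict(np.load("scene0.npz"))
print("spin",ray(s,297,317.2,.085),ray(a,391.7,209.8,.085),tri([(s,297,317.2),(a,391.7,209.8)]))
print("cool",ray(s,300,289.6,.096),ray(a,369,221.2,.096))
print("feed",ray(s,294.2,344.5,.074),ray(a,414,200,.074))
print("est",ray(s,189.8,322.2,.097),ray(a,506,277,.092))
for z,x in((s,"top"),(a,"sc")): print(x,np.linalg.inv(z["view"])[:3,3])
print(delta([.47,.08,.3],Rt()), np.linalg.norm(delta([.47,.08,.3],Rt())[1]))
E
```

```text
spin [0.4946 0.0803 0.085 ] [0.4997 0.0837 0.085 ] [0.4946 0.0806 0.0783]
cool [0.5446 0.0729 0.096 ] [0.5496 0.0782 0.096 ]
feed [0.4445 0.0873 0.074 ] [0.4498 0.0917 0.074 ]
est [0.4912 0.2749 0.097 ] [0.4927 0.2795 0.092 ]
top [0.4954 0.0137 1.1815]
sc [0.9435 0.3523 0.6679]
(array([-0.0517,  0.475 , -0.5093]), array([ 0.3982, -0.0432,  0.2074])) 0.4510751006065313
```

>>> drive_tool --linear '[[-0.05,0.03,-0.03],[-0.05,0.07,-0.075],[-0.05,0.11,-0.12],[-0.05,0.15,-0.16],[-0.05,0.19,-0.2]]' --rot '[[0.08,0,0],[0.16,0,0],[0.24,0,0],[0.32,0,0],[0.4,0,0]]' --fingers '[0,0,0,0,0]'

```text
time: 0.72
eef_pos: [0.2722, -0.2894, 0.2981]
tcp_rot: [[0.0, 0.989, -0.149], [-0.0, -0.149, -0.989], [-1.0, 0.0, -0.0]]
contact_force: [1.4, 0.0, -0.1]
grip_width: 0.0002
```

```bash
python3 - <<'E'
from h import *
print(sensors.get_state()["eef_pos"],ctrl.tip_extent,delta([.44,.09,.3],Rt()))
E
```

```text
[ 0.2722 -0.2894  0.2981] 0.017 (array([-0.0019,  0.1095, -0.4002]), array([-0.0033,  0.0003,  0.2099]))
```

>>> drive_tool --linear '[[0,0.015,-0.055],[0,0.03,-0.11],[0,0.045,-0.165],[0,0.06,-0.22],[0,0.075,-0.275]]' --rot '[[0,0,0.04],[0,0,0.08],[0,0,0.12],[0,0,0.16],[0,0,0.21]]' --fingers '[0,0,0,0,0]'

```text
time: 1.35
eef_pos: [0.3841, -0.0453, 0.2982]
tcp_rot: [[0.21, 0.97, -0.122], [-0.016, -0.121, -0.992], [-0.978, 0.21, -0.009]]
contact_force: [-0.5, -0.8, -0.0]
grip_width: -0.0002
```

```bash
python3 - <<'E'
from h import *
print(delta([.46,.08,.25],Rt()))
E
```

```text
(array([ 0.061 ,  0.0483, -0.1332]), array([ 0.0212, -0.0142, -0.0015]))
```

>>> drive_tool --linear '[[0.02,0.015,-0.04],[0.04,0.03,-0.08],[0.06,0.048,-0.133],[0.061,0.048,-0.133]]' --rot '[[0.01,0,0],[0.02,-0.01,0],[0.021,-0.014,-0.001],[0.021,-0.014,-0.001]]' --fingers '[0,0,0,0]'

```text
time: 1.85
eef_pos: [0.4455, -0.0293, 0.2531]
tcp_rot: [[0.207, 0.975, -0.077], [0.013, -0.081, -0.997], [-0.978, 0.205, -0.029]]
contact_force: [0.3, 1.0, 1.2]
grip_width: 0.0002
```

```bash
python3 - <<'E'
from h import *
for n in("wrist",):
    s=imaging.snapshot(n); cv2.imwrite(f"pics/{n}1.png",s["image"]); np.savez(f"{n}1.npz",**s)
print(sensors.get_state()["eef_pos"],np.linalg.inv(s["view"]))
for n,P in(("spinT",[.4946,.0803,.085]),("spinS",[.4997,.0837,.085]),("estT",[.4912,.2749,.097])):print(n,proj(s,P))
E
```

```text
[ 0.4458 -0.0293  0.2526] [[-0.0759 -0.9957 -0.0537  0.4839]
 [-0.9967  0.0742  0.0338 -0.0363]
 [-0.0297  0.0561 -0.998   0.3895]
 [ 0.      0.      0.      1.    ]]
spinT [184.6179 216.0485]
spinS [179.9521 210.1606]
estT [-57.8904 238.5468]
```

View pics/wrist1.png

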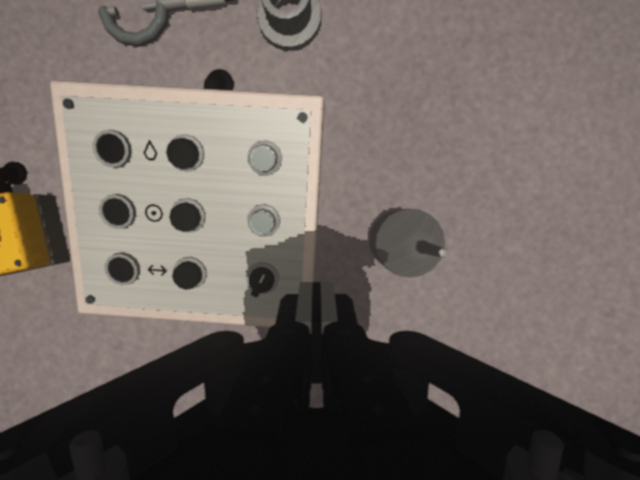

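```bash
python3 - <<'E'
from h import *
st=sensors.get_state();print(st["joints"],st["joint_velocities"],st["eef_pos"],delta([.46,.08,.25],Rt()))
E
```

```text
[-0.0838 -0.3589 -0.2296  1.4938  0.0305  3.1406] [-0.0069 -0.0179  0.0013  0.0251 -0.0013 -0.0006] [ 0.4458 -0.0293  0.2526] (array([ 0.007 ,  0.0044, -0.1099]), array([ 0.0618, -0.0434,  0.0045]))
```

```bash
cat >> h.py <<'E'
def R90(sl=SL,yaw=YAW):
    R=Rt(yaw,sl); return np.column_stack([R[:,0],-R[:,2],R[:,1]])
E
python3 - <<'E'
from h import *
s=dict(np.load("wrist1.npz"))
print("wrist", [ray(s,u,v,z) for u,v,z in((186,215.5,.085),(184.5,153,.096),(189,274,.074))])
print(delta([.455,.075,.25],R90()))
E
```

```text
wrist [array([0.495 , 0.0791, 0.085 ]), array([0.5434, 0.0715, 0.096 ]), array([0.4453, 0.0855, 0.074 ])]
(array([ 0.0059, -0.    , -0.1045]), array([-1.5087, -0.0373, -0.0303]))
```

The wrist view puts the spindle stop at (186,215.5), which gives (0.495, 0.079) and agrees with the top view. Joint 6 is at its limit, so I'll turn the tool back by a quarter.

>>> drive_tool --linear '[[0,0,-0.01],[0,0,-0.02],[0,0,-0.03],[0,0,-0.04],[0,0,-0.05]]' --rot '[[-0.17,0,0],[-0.34,-0.01,-0.01],[-0.51,-0.01,-0.01],[-0.68,-0.02,-0.02],[-0.85,-0.02,-0.02]]' --fingers '[0,0,0,0,0]'

```text
time: 2.52
eef_pos: [0.4488, 0.0206, 0.2559]
tcp_rot: [[0.197, 0.703, 0.684], [-0.012, 0.699, -0.715], [-0.98, 0.133, 0.146]]
contact_force: [-0.7, 0.6, 0.3]
grip_width: -0.0001
```

```bash
python3 - <<'E'
from h import *
print(sensors.get_state()["joints"],delta([.455,.075,.25],R90()))
E
```

```text
[ 0.0602 -0.3423 -0.2096  1.5062 -0.0239  2.4267] (array([ 0.0063,  0.0416, -0.0355]), array([-0.6538, -0.017 , -0.0122]))
```

>>> drive_tool --linear '[[0.0,0.01,-0.01],[0,0.02,-0.02],[0.006,0.03,-0.03],[0.006,0.042,-0.036],[0.006,0.042,-0.036]]' --rot '[[-0.165,0,0],[-0.33,-0.01,-0.01],[-0.5,-0.015,-0.01],[-0.654,-0.017,-0.012],[-0.654,-0.017,-0.012]]' --fingers '[0,0,0,0,0]'

```text
time: 3.15
eef_pos: [0.4552, 0.0758, 0.2502]
tcp_rot: [[0.206, 0.15, 0.967], [-0.03, 0.989, -0.147], [-0.978, 0.002, 0.208]]
contact_force: [-0.8, 0.8, -0.3]
grip_width: 0.0002
```

```bash
python3 - <<'E'
from h import *
s=imaging.snapshot("wrist"); cv2.imwrite(f"pics/wrist2.png",s["image"]); np.savez(f"wrist2.npz",**s)
st=sensors.get_state();print(st["joints"],st["eef_pos"],st["contact_force"])
n=-R90()[:,0]; T=np.array([.4955,.0803,.085])
for h in(.06,.02): print(h,delta(T+n*(.017+h),R90()))
for n_,P in(("spinT",[.4946,.0803,.085]),("spinS",[.4997,.0837,.085]),("estT",[.4912,.2749,.097])):print(n_,proj(s,P))
E
```

```text
[ 0.2057 -0.3173 -0.2037  1.4872 -0.0713  1.9232] [0.4551 0.0755 0.2502] [ 0.04   -0.4343 -0.8182]
0.06 (array([0.0927, 0.0106, 0.0039]), array([-0.0077, -0.0004, -0.0004]))
0.02 (array([0.1327, 0.0106, 0.0039]), array([-0.0077, -0.0004, -0.0004]))
spinT [319.271  210.6827]
spinS [324.8115 205.382 ]
estT [272.89   -88.6615]
```

View pics/wrist2.png

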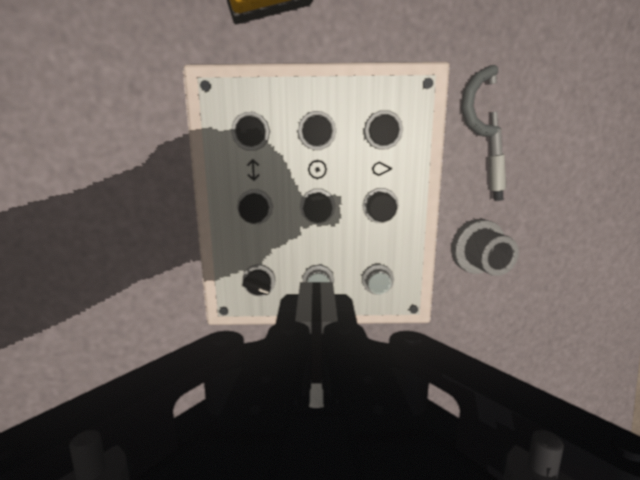

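The spindle stop is at (318,208), within 2-3 px of the prediction. I'll use (0.495, 0.081) and approach along the normal.

>>> drive_tool --linear '[[0.03,0.011,0.0035],[0.07,0.011,0.0035],[0.11,0.011,0.0035],[0.135,0.011,0.0035],[0.135,0.011,0.0035]]' --rot '[[-0.008,0,0],[-0.008,0,0],[-0.008,0,0],[-0.008,0,0],[-0.008,0,0]]' --fingers '[0,0,0,0,0]'

```text
time: 3.82
eef_pos: [0.487, 0.081, 0.1169]
tcp_rot: [[0.203, 0.146, 0.968], [-0.031, 0.989, -0.143], [-0.979, -0.001, 0.205]]
contact_force: [0.1, -0.7, 0.9]
grip_width: 0.0004
```

```bash
python3 - <<'E'
from h import *
s=imaging.snapshot("wrist"); cv2.imwrite(f"pics/wrist3.png",s["image"])
a=imaging.snapshot("scene"); cv2.imwrite("pics/scene3.png",cv2.resize(a["image"][100:300,300:500],None,fx=3,fy=3,interpolation=cv2.INTER_CUBIC))
st=sensors.get_state();print(st["joints"],st["eef_pos"],st["contact_force"])
n=-R90()[:,0]; T=np.array([.495,.081,.085])
for h in(.02,.0,-.005): print(h,delta(T+n*(.017+h),R90()))
E
```

```text
[ 0.204  -0.2515 -0.405   1.2193 -0.0712  1.9127] [0.4883 0.0815 0.1197] [-0.0952 -0.6052  0.7504]
0.02 (array([-0.0017,  0.0004, -0.0006]), array([ 0.0009,  0.0003, -0.0005]))
0.0 (array([ 0.0183,  0.0004, -0.0006]), array([ 0.0009,  0.0003, -0.0005]))
-0.005 (array([ 0.0233,  0.0004, -0.0006]), array([ 0.0009,  0.0003, -0.0005]))
```

View pics/wrist3.png

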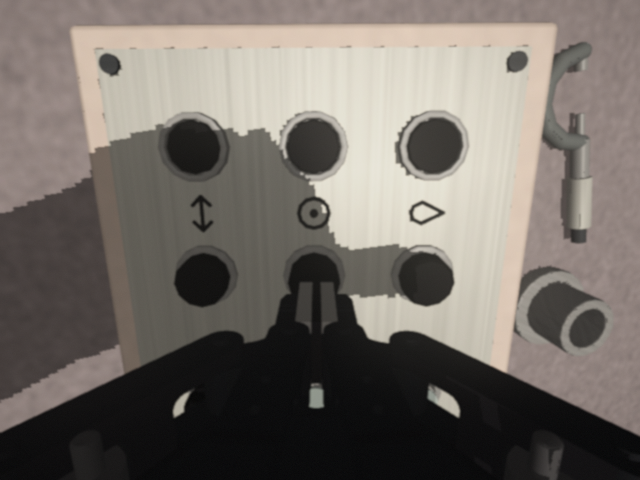

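View pics/scene3.png

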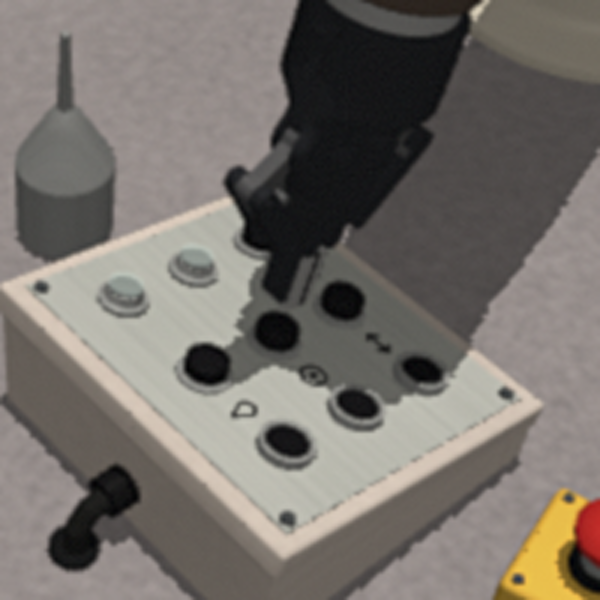

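The wrist view shows the fingers lined up on the spindle button at (314,275). The scene view shows the tips above it at about (280,300) in the crop. I'll close the gap slowly.

>>> drive_tool --linear '[[0.004,0,0],[0.008,0,0],[0.012,0,0],[0.014,0,0],[0.014,0,0]]' --rot '[[0,0,0],[0,0,0],[0,0,0],[0,0,0],[0,0,0]]' --fingers '[0,0,0,0,0]'

```text
time: 4.55
eef_pos: [0.4908, 0.0815, 0.1046]
tcp_rot: [[0.205, 0.142, 0.968], [-0.03, 0.99, -0.139], [-0.978, -0.0, 0.208]]
contact_force: [0.7, 0.1, 1.1]
grip_width: -0.0004
```

>>> drive_tool --linear '[[0.001,0,0],[0.002,0,0],[0.003,0,0],[0.004,0,0],[0.004,0,0]]' --rot '[[0,0,0],[0,0,0],[0,0,0],[0,0,0],[0,0,0]]' --fingers '[0,0,0,0,0]'

```text
time: 5.18
eef_pos: [0.4918, 0.0814, 0.101]
tcp_rot: [[0.206, 0.142, 0.968], [-0.03, 0.99, -0.139], [-0.978, -0.0, 0.208]]
contact_force: [-1.7, -0.6, 1.2]
grip_width: -0.0002
```

```bash
cat > st.py <<'E'
from h import *
st=sensors.get_state(); n=-R90()[:,0]; T=np.array([.495,.081,.085])
print(st["time"],st["eef_pos"],st["contact_force"],"Fn",st["contact_force"]@n,"gap",(st["eef_pos"]-T)@n-.017,delta(T+n*.017,R90())[0])
E
python3 st.py
```

```text
5.175 [0.4918 0.0814 0.101 ] [-1.7493 -0.5605  1.2216] Fn 1.538581852050507 gap -0.0006616269994278584 [-0.0007  0.     -0.0002]
```

Contact is just beginning. I'll press on in 1 mm steps.

>>> drive_tool --linear '[[0.001,0,0],[0.002,0,0],[0.003,0,0],[0.003,0,0]]' --rot '[[0,0,0],[0,0,0],[0,0,0],[0,0,0]]' --fingers '[0,0,0,0]'

```text
time: 5.68
eef_pos: [0.4924, 0.0813, 0.0981]
tcp_rot: [[0.206, 0.142, 0.968], [-0.03, 0.99, -0.139], [-0.978, -0.0, 0.208]]
contact_force: [-2.0, 0.0, 3.2]
grip_width: 0.0
```

```bash
python3 st.py
```

```text
5.675 [0.4924 0.0813 0.0981] [-2.0467  0.0451  3.2189] Fn 3.5716747869661756 gap -0.0036420431335812097 [-0.0036  0.0001 -0.0002]
```

>>> drive_tool --linear '[[0.001,0,0],[0.002,0,0],[0.002,0,0]]' --rot '[[0,0,0],[0,0,0],[0,0,0]]' --fingers '[0,0,0]'

```text
time: 6.05
eef_pos: [0.4927, 0.0813, 0.0971]
tcp_rot: [[0.206, 0.142, 0.968], [-0.03, 0.99, -0.139], [-0.978, -0.0, 0.208]]
contact_force: [-8.0, 0.5, 13.8]
grip_width: -0.0001
```

```bash
python3 st.py
```

```text
6.05 [0.4927 0.0813 0.0971] [-7.9788  0.4954 13.7751] Fn 15.13302193038464 gap -0.004704614400792747 [-0.0047  0.0001 -0.0003]
```

```bash
python3 - <<'E'
from h import *
s=imaging.snapshot("wrist"); cv2.imwrite(f"pics/wrist4.png",s["image"])
a=imaging.snapshot("scene"); cv2.imwrite("pics/scene4.png",cv2.resize(a["image"][130:280,320:470],None,fx=4,fy=4,interpolation=cv2.INTER_CUBIC))
E
python3 st.py
```

```text
6.15 [0.4927 0.0813 0.0971] [-8.8707 -0.4569 12.8212] Fn 14.355206895476755 gap -0.00467299270137457 [-0.0047  0.     -0.0003]
```

View pics/scene4.png

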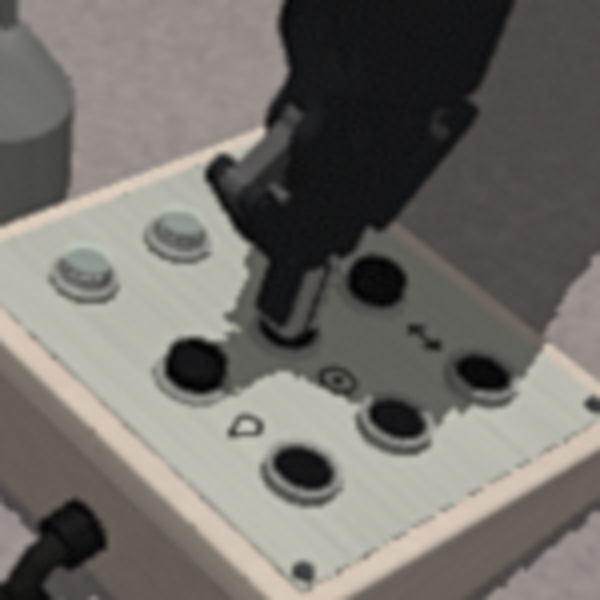

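View pics/wrist4.png

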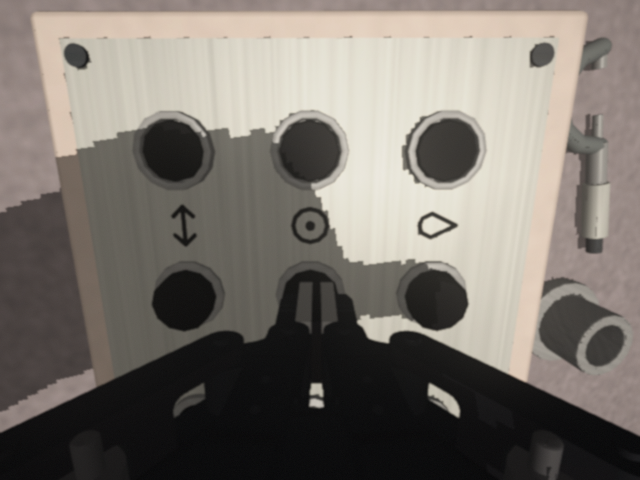

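In both pictures only the spindle button is under the tips and the neighbours are clear. A steady 14-15 N against a 5 N spring means it is on its stop. I'll release it.

>>> drive_tool --linear '[[-0.004,0,0],[-0.008,0,0],[-0.015,0,0],[-0.04,0,0],[-0.08,0,0]]' --rot '[[0,0,0],[0,0,0],[0,0,0],[0,0,0],[0,0,0]]' --fingers '[0,0,0,0,0]'

```text
time: 6.78
eef_pos: [0.4755, 0.0835, 0.1739]
tcp_rot: [[0.203, 0.142, 0.969], [-0.03, 0.99, -0.139], [-0.979, -0.001, 0.206]]
contact_force: [0.1, 0.0, 0.2]
grip_width: -0.0005
```

```bash
python3 - <<'E'
from h import *
a=imaging.snapshot("scene"); cv2.imwrite("pics/scene5.png",cv2.resize(a["image"][130:330,320:520],None,fx=3,fy=3,interpolation=cv2.INTER_CUBIC))
st=sensors.get_state();print(st["joints"],st["eef_pos"],st["contact_force"])
print(delta([.492,.277,.097+.017+.06],R90(0)),delta([.492,.277,.097+.017+.06],R90(0,0.09)))
E
```

```text
[ 0.2148 -0.2857 -0.3155  1.3395 -0.0732  1.9211] [0.4767 0.0839 0.1804] [0.8376 0.0168 5.9995]
(array([ 0.0039,  0.1933, -0.0134]), array([ 0.0031,  0.2142, -0.0018])) (array([ 0.0039,  0.1933, -0.0134]), array([-0.232 ,  0.2134,  0.0235]))
```

View pics/scene5.png

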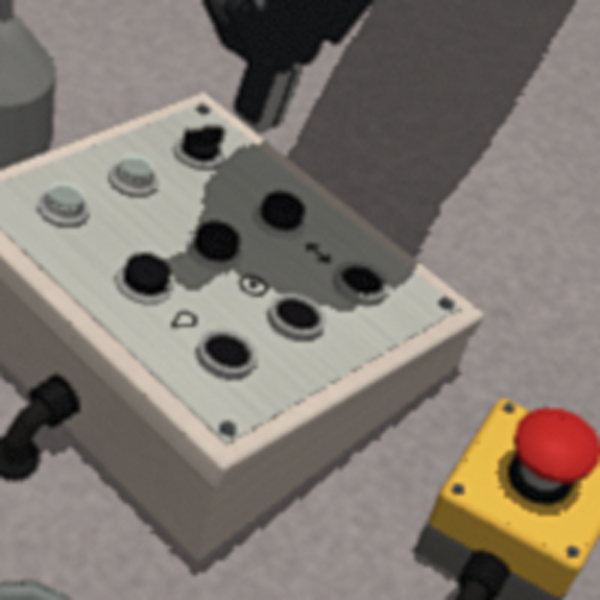

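The spindle button stands proud again, at (216,242) in the crop. Now to the e-stop, with the tool set vertical.

>>> drive_tool --linear '[[-0.02,0.03,0],[-0.03,0.08,-0.005],[-0.03,0.13,-0.01],[-0.03,0.17,-0.013],[-0.03,0.193,-0.013]]' --rot '[[0,0.05,0],[0,0.1,0],[0,0.16,0],[0.003,0.214,0],[0.003,0.214,-0.002]]' --fingers '[0,0,0,0,0]'

```text
time: 7.45
eef_pos: [0.4854, 0.2789, 0.1999]
tcp_rot: [[-0.006, 0.145, 0.989], [-0.002, 0.989, -0.145], [-1.0, -0.003, -0.006]]
contact_force: [-0.3, -0.7, 0.3]
grip_width: 0.0001
```

```bash
python3 - <<'E'
from h import *
s=imaging.snapshot("wrist"); cv2.imwrite(f"pics/wrist6.png",s["image"]);np.savez(f"wrist6.npz",**s)
st=sensors.get_state();print(st["joints"],st["eef_pos"],st["contact_force"])
for P in([.4912,.2749,.097],[.4945,.2795,.095]):print(proj(s,P))
print(delta([.492,.277,.097+.017],R90(0)))
E
```

```text
[0.5232 0.1045 0.1012 1.5724 0.0012 2.2384] [0.4855 0.2804 0.1999] [-3.1938  0.1326 -1.3269]
[326.1765 249.9508]
[330.2415 241.5233]
(array([ 0.0859, -0.0023,  0.0073]), array([ 0.0016, -0.0046,  0.0021]))
```

View pics/wrist6.png

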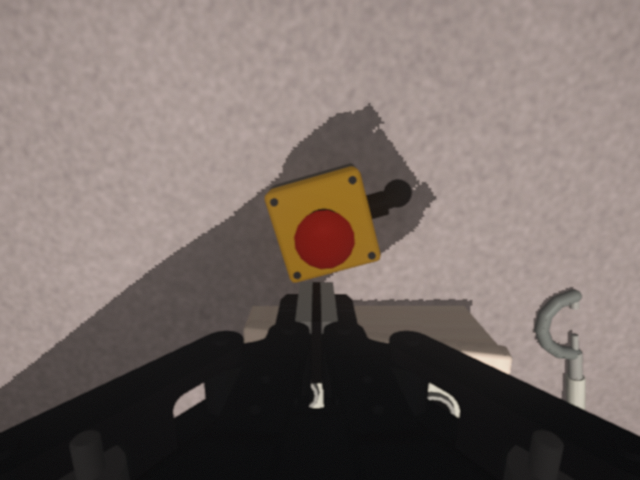

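```bash
python3 - <<'E'
from h import *
s=dict(np.load("wrist6.npz"));t=dict(np.load("top0.npz"));a=dict(np.load("scene0.npz"))
for z in(.086,.09,.097):print(z,ray(s,324,239,z),ray(t,189.8,322.2,z),ray(a,506,278,z))
for z in(s,t,a):
    m=cv2.inRange(z["image"],(0,0,90),(45,45,255)); 
    if z is s: m=cv2.inRange(z["image"],(0,0,70),(50,50,255))
    ys,xs=np.nonzero(m);print(len(xs),xs.mean(),ys.mean(),xs.min(),xs.max(),ys.min(),ys.max())
c=[px(s,u,v) for u,v in((324,239),(275,202),(352,181),(297,276),(372,256))];print(np.array(c), np.mean(c[1:],0))
E
```

```text
0.086 [0.4906 0.2793 0.086 ] [0.4911 0.2776 0.086 ] [0.4895 0.2796 0.086 ]
0.09 [0.4907 0.2804 0.09  ] [0.4912 0.2766 0.09  ] [0.4926 0.2801 0.09  ]
0.097 [0.4908 0.2823 0.097 ] [0.4912 0.2749 0.097 ] [0.4981 0.281  0.097 ]
2689 323.97024916325773 238.9062848642618 295 353 209 268
338 189.198224852071 321.8934911242604 179 199 312 332
453 505.28476821192055 278.03532008830024 492 519 267 290
[[0.4908 0.2823 0.0973]
 [0.459  0.3045 0.06  ]
 [0.5153 0.3115 0.0606]
 [0.4658 0.2465 0.0602]
 [0.5235 0.2543 0.0603]] [0.4909 0.2792 0.0603]
```

The head is at (324,239). All views agree on (0.491, 0.279) at rim height, and the four box screws average to the same point.

>>> drive_tool --linear '[[0.03,-0.001,0.0055],[0.06,-0.001,0.0055],[0.075,-0.001,0.0055],[0.081,-0.001,0.0055],[0.081,-0.001,0.0055]]' --rot '[[0.001,-0.004,0.002],[0.001,-0.004,0.002],[0.001,-0.004,0.002],[0.001,-0.004,0.002],[0.001,-0.004,0.002]]' --fingers '[0,0,0,0,0]'

```text
time: 8.12
eef_pos: [0.4901, 0.2754, 0.1205]
tcp_rot: [[0.0, 0.147, 0.989], [0.0, 0.989, -0.147], [-1.0, 0.0, 0.0]]
contact_force: [-0.1, 0.2, 0.0]
grip_width: -0.0001
```

>>> drive_tool --linear '[[0.001,0,0],[0.002,0,0],[0.003,0,0],[0.004,0,0],[0.005,0,0]]' --rot '[[0,0,0],[0,0,0],[0,0,0],[0,0,0],[0,0,0]]' --fingers '[0,0,0,0,0]'

```text
time: 8.75
eef_pos: [0.4899, 0.2755, 0.1148]
tcp_rot: [[-0.001, 0.146, 0.989], [0.0, 0.989, -0.146], [-1.0, -0.0, -0.001]]
contact_force: [0.1, 0.2, 0.4]
grip_width: 0.0
```

>>> drive_tool --linear '[[0.001,0,0],[0.002,0,0],[0.003,0,0],[0.004,0,0],[0.004,0,0]]' --rot '[[0,0,0],[0,0,0],[0,0,0],[0,0,0],[0,0,0]]' --fingers '[0,0,0,0,0]'

```text
time: 9.38
eef_pos: [0.49, 0.2755, 0.1116]
tcp_rot: [[0.0, 0.146, 0.989], [0.001, 0.989, -0.146], [-1.0, 0.001, 0.0]]
contact_force: [-1.4, -0.7, 4.9]
grip_width: 0.0003
```

Contact has started. I'll continue in small steps.

>>> drive_tool --linear '[[0.001,0,0],[0.002,0,0],[0.003,0,0],[0.0035,0,0],[0.0035,0,0]]' --rot '[[0,0,0],[0,0,0],[0,0,0],[0,0,0],[0,0,0]]' --fingers '[0,0,0,0,0]'

```text
time: 10.0
eef_pos: [0.49, 0.2755, 0.1082]
tcp_rot: [[0.0, 0.146, 0.989], [0.0, 0.989, -0.146], [-1.0, 0.0, 0.0]]
contact_force: [-1.7, -1.2, 6.2]
grip_width: 0.0002
```

>>> drive_tool --linear '[[0.0005,0,0],[0.001,0,0],[0.001,0,0]]' --rot '[[0,0,0],[0,0,0],[0,0,0]]' --fingers '[0,0,0]'

```text
time: 10.38
eef_pos: [0.49, 0.2755, 0.1072]
tcp_rot: [[0.0, 0.146, 0.989], [0.0, 0.989, -0.146], [-1.0, 0.001, 0.0]]
contact_force: [-1.7, -1.3, 5.8]
grip_width: -0.0004
```

>>> drive_tool --linear '[[0.0005,0,0],[0.001,0,0],[0.001,0,0]]' --rot '[[0,0,0],[0,0,0],[0,0,0]]' --fingers '[0,0,0]'

```text
time: 10.75
eef_pos: [0.49, 0.2755, 0.1068]
tcp_rot: [[0.001, 0.146, 0.989], [0.001, 0.989, -0.146], [-1.0, 0.001, 0.001]]
contact_force: [-3.2, -2.2, 10.4]
grip_width: 0.0
```

>>> drive_tool --linear '[[0.0003,0,0],[0.0005,0,0],[0.0005,0,0]]' --rot '[[0,0,0],[0,0,0],[0,0,0]]' --fingers '[0,0,0]'

```text
time: 11.12
eef_pos: [0.49, 0.2755, 0.1067]
tcp_rot: [[0.001, 0.146, 0.989], [0.001, 0.989, -0.146], [-1.0, 0.001, 0.001]]
contact_force: [-4.7, -2.1, 14.0]
grip_width: 0.0002
```

It is on its hard stop: the force is rising with no further travel. I'll withdraw.

>>> drive_tool --linear '[[-0.004,0,0],[-0.01,0,0],[-0.04,0,0],[-0.08,0,0],[-0.12,0,0]]' --rot '[[0,0,0],[0,0,0],[0,0,0],[0,0,0],[0,0,0]]' --fingers '[0,0,0,0,0]'

```text
time: 11.75
eef_pos: [0.4898, 0.2754, 0.226]
tcp_rot: [[-0.001, 0.146, 0.989], [-0.0, 0.989, -0.146], [-1.0, -0.0, -0.001]]
contact_force: [0.1, 1.3, -0.1]
grip_width: 0.0002
```

>>> drive_tool --linear '[[-0.01,0,0],[-0.01,0,0],[-0.01,0,0]]' --rot '[[0,0,0],[0,0,0],[0,0,0]]' --fingers '[0,0,0]'

```text
time: 12.12
eef_pos: [0.4897, 0.2753, 0.2332]
tcp_rot: [[-0.003, 0.146, 0.989], [-0.001, 0.989, -0.146], [-1.0, -0.001, -0.002]]
contact_force: [0.1, 0.4, -0.4]
grip_width: 0.0002
```

```bash
python3 - <<'E'
from h import *
s=imaging.snapshot("wrist"); a=imaging.snapshot("scene"); cv2.imwrite("pics/scene7.png",a["image"])
m=cv2.inRange(s["image"],(0,0,60),(50,50,255)); ys,xs=np.nonzero(m);u,v=int(xs.mean()),int(ys.mean())
print(u,v,px(s,u,v,2),px(a,506,280,1))
b=dict(np.load("scene0.npz"));d=a["range_z"]-b["range_z"]
for n,(u,v) in dict(est=(506,277),spin=(392,210),cool=(369,221),feed=(414,200)).items(): print(n,np.median(d[v-2:v+3,u-2:u+3]))
print(sensors.get_state()["eef_pos"],sensors.get_state()["contact_force"])
E
```

```text
316 221 [0.4908 0.2822 0.0896] [0.4954 0.2818 0.0898]
est 0.008657455
spin -0.00021350384
cool -2.4735928e-05
feed -4.9114227e-05
[0.4896 0.2753 0.2334] [-0.562  -0.345   0.3828]
```

View pics/scene7.png

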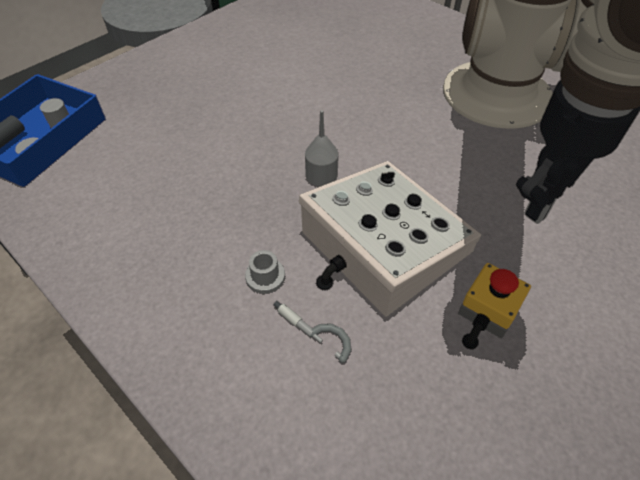

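The e-stop top now measures 0.090 m, so it is in. The buttons are out, the loose things haven't moved and the arm is clear, so I'll hand in.

```bash
python3 -c "
from rig import workorder
print(workorder.finish_job())"
```

```text
the job is handed in; nothing more can be done
None
```

I pressed the spindle's stop button fully in and let it spring back, then pushed the emergency stop in, withdrew and handed the job in at about 12 s. No verdict is reported, so the results below are my own checks.

- **Spindle stop:** it bottomed out with a steady 14–15 N on the tool, against a 5 N spring, with only that button under the fingertips. After release its depth was back to within 0.2 mm of the start.
- **Emergency stop:** it met its hard stop at about 14 N. Its top now measures 0.0896–0.0898 m, against 0.090 m expected when in.
- **Everything else:** the coolant and feed stop buttons showed no depth change. By eye in the last scene picture, the start buttons, selector, oil can, bush and micrometer were as before. The arm was clear, its tips well over 100 mm above the emergency stop.

**Disagreements along the way:**
- The scene camera placed the buttons about 5 mm away from where the top and wrist cameras did. I went with the top and wrist cameras.
- My first tool orientation ran joint 6 to its limit, so I turned the gripper a quarter turn before the press.
- The fingertips came down about 3.5 mm off the centre of the mushroom head, well within its 20 mm radius.

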